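# Bolt the green-lidded tool chest

## Task

The green-lidded tool chest is packed and ready to be put away: lock it by pushing the sliding bolt on its top fully home, so that the tip of the bolt goes all the way through the keeper. Leave the bolt of the red-lidded chest as it is, because that chest is still in use.

Things in the scene. Friction and masses are not known exactly. Their poses are not given: they have to be found in the camera images.
- green_bolt (a joint): Travel of the green-lidded chest's brass bolt (m): 0 drawn back, 0.058 end stop, fully home; starts at 0 to 0.012. The rod, 12 mm thick, meets the keeper at 0.026; its tip is level with the keeper's far face at 0.046 and 12 mm beyond it at the stop. Slides stiffly (about 3 N), no spring, stays where left.
- green_knob (a point): Top centre of that bolt's upright black knob, 134 mm above the bench: 18 mm across, 26 mm tall, on a neck 10 mm across, 8 mm tall. It moves with the bolt; push it from behind or pinch it from above. Straps before and behind it reach 101 mm above the bench: fingertips above 102 mm clear everything but the knob. x axis: level, the way the bolt slides home; z up.
- green_keeper (a point): Mouth of the keeper, a steel staple on the chest's plain strip, on the bolt's axis 90 mm above the bench; 20 mm long, 26 wide, top 101 mm above the bench. x: the way the bolt enters; z up. The chest, pale wood with green lid, 220 mm along the bolt, 154 wide, 78 tall, is fixed to the bench, its centre 48 mm back along x; x is within 0.45 rad of straight away from the robot.
- red_knob (a point): Top centre of the knob on the other chest, the same in shape and size but with its lid painted red, also fixed. Its bolt starts drawn back (up to 12 mm forward) and is to be left alone. The chests stand side by side; either may be on the left. x axis: the way its bolt would slide; z up.

How it is judged:
At the end, for the whole second after the job is handed in: The green-lidded chest's bolt is pushed home to at least 0.046 (within 12 mm of its end stop), its tip through to the keeper's far face or beyond; the red-lidded chest's bolt is within 10 mm of where it started (value of joint green_bolt above 0.046 m and distance of red_knob from where it was at the start of the episode below 0.01 m); the robot touches nothing.
It fails at once if the red-lidded chest's bolt is moved by more than 10 mm (distance of red_knob from where it was at the start of the episode above 0.01 m).
It also fails if it takes over 29 s, if anything falls off the work surface, if the arm or the gripper's body presses on something with over 40 N, if the wrist force passes 120 N, or if a joint passes its speed limit or range.

## Robot

A 6-joint arm with a two-finger parallel gripper is mounted at the origin on the work surface. World frame = base frame: x ahead of the robot, y to its left, z up, the work surface at z = 0. Lengths are in m, angles in rad, forces in N, time in s.
With the tool pointing down it reaches from about 0.35 to 0.775 m from the base axis. Payload 5.5 kg.
Tool frame: the origin (TCP) lies on the centre line of the jaws, within the pads' length; the fingertips stand 19 mm ahead of it and the grasp point (between the pads) is the TCP; z points along the fingers, y is the line along which they close (so a half turn about z gives the same grasp; the last joint's range is limited). The gripper opens to 85 mm and grips with 20 to 120 N. Pads are 22 mm wide; open, the fingers measure 114 mm over their backs; the gripper's body (76 mm by 85 mm) begins 54 mm behind the grasp point. The pads swing forward as they close: fully open they stand 13 mm farther back than shut.
Start: joints at [1.206, 0.313, 0.046, 1.304, 0, 1.431], TCP at [0.128, 0.561, 0.25] pointing down, gripper open.
Joint ranges: [-2.76, 2.76], [-0.86, 1.69], [-1.03, 1.26], [-2.2, 2.34], [-1.47, 1.5], [-3.14, 3.14]. Speed limits (rad/s): [2.57, 2.57, 3.14, 3.14, 3.14, 3.14].

## Interface

Orientations are given as a rotation vector (axis times angle).
In Python, from workcell import bot, vision gives the robot as it stands.
- The arm moves only by the shell command python3 -m jog 'ROWS'. ROWS is text: rows parted by semicolons, each of 5 numbers parted by spaces: the shift along the tool's x, y, z in mm, then the turn about the tool's z in rad, then the closure in counts, from 0 (fully open) to 255 (shut). A call has 1 to 20 rows; each row shifts and turns the commanded pose from where the row before left it, along the tool's axes as they then stand; what a row does not reach is not made up. A row lasts 1/10 s, in which the tool goes at most 50 mm and 8.59 degrees, less where a joint would pass 70% of its speed; a pose out of reach is approached as far as the arm can. A call with a gripper value outside its range is refused whole. The fingers move at their own pace and stop on an object; the grip force is fixed at half the most. Time passes only in rows, so rows that do not move let the fingers close. It gives the time, the measured TCP pose, the force, the opening and the grip force at its end, in the units of the state.
- bot.observe(): the state, without advancing time (a new reading comes with each control period).
- vision.snapshot(name): name is "side" or "top" or "wrist"; returns (picture, depth): 400x640x3 uint8, red, green, blue; 400x640 float32, m along the optical axis (not along the pixel's ray), 0 where there is no reading.
- vision.camera_model(name): a dict with "intrinsics" (3x3 intrinsics, pixels), "cam_to_world" (4x4, takes a point from camera to world coordinates). Camera axes: x right, y up, looking along -z (the intrinsics and any distortion apply to the point x, -y, -z); pixel columns grow to the right and rows downward; lengths in m; the calibration is good to about 2 mm. A picture is of the moment at which its call begins: read the wrist's pose just before it. camera_model takes no time and is no camera call; for the wrist camera it gives the pose at the moment of the call.
- bot.job_done(): hands the job in; it is judged then, once.
The state is a dict: "time_s": time; "joint_positions": joint angles; "joint_velocities": joint speeds; "joint_efforts": joint torques, N m; "ee_pos": TCP position; "tool_rot": TCP orientation; "wrist_force": force on the tool from outside, world axes, zero at the start; "moment": the same for the moment, N m; "finger_gap": opening from 0.0 (shut) to 1.0 (fully open); "grasp_force": force on a finger pad.
Only numpy, scipy, OpenCV 4.12 (cv2) and the standard library are available. Lean on these libraries where they do the work, as an engineer would, in place of code of your own. Each camera call takes 0.05 s, during which the arm holds its last target. There are 200 camera calls.

## Working session

There is one attempt and no reset: what is moved stays moved. The work goes in short steps, Python scripts to look and compute and a shell command to move; the robot and the scene stay as the last step left them, time stands still between calls to the robot, and variables do not carry over. Pictures are saved under pics/ and viewed, at most 10 in all, crops included, and the job is handed in when it is done.

```bash
mkdir -p pics
python3 - <<'E'
from workcell import bot, vision
import cv2,numpy as np
s=bot.observe();print(s['time_s'],s['ee_pos'],s['tool_rot'],s['finger_gap'])
p,d=vision.snapshot('top');np.savez('top.npz',p=p,d=d)
cv2.imwrite('pics/top1.png',p[:,:,::-1]);m=vision.camera_model('top');print(m)
E
```

```text
0.0 [0.1280011  0.56009609 0.24940506] [-3.52281315e-01 -3.12132865e+00  2.73809430e-03] 1.0005253876445033
{'intrinsics': array([[440.1639714 ,   0.        , 319.76673837],
       [  0.        , 440.1639714 , 198.57598006],
       [  0.        ,   0.        ,   1.        ]]), 'cam_to_world': array([[ 0.02493686,  0.98540038, -0.16841689,  0.42630582],
       [-0.99968801,  0.02482115, -0.00279249, -0.00922943],
       [ 0.00142858,  0.16843398,  0.9857119 ,  0.95386394],
       [ 0.        ,  0.        ,  0.        ,  1.        ]])}
```

View pics/top1.png

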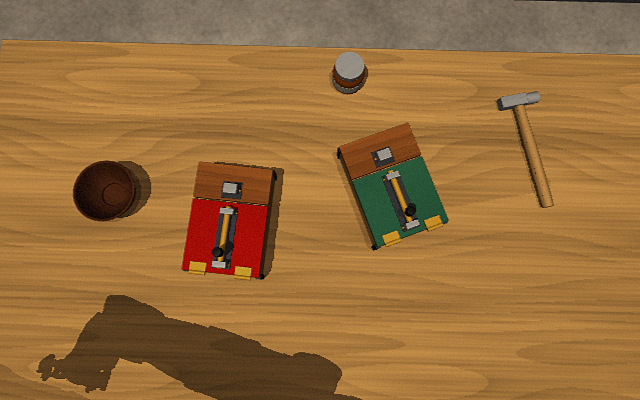

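The red chest is on the left (knob near pixel (220,252)). The green one is on the right, with its knob near (409,210) and its keeper near (384,156).

Run:
```python
from workcell import vision
import cv2,numpy as np
z=np.load('top.npz');p,d=z['p'],z['d'];m=vision.camera_model('top');K=m['intrinsics'];T=m['cam_to_world']
v,u=np.mgrid[:400,:640]
P=np.stack([(u-K[0,2])/K[0,0]*d,-(v-K[1,2])/K[1,1]*d,-d],-1)@T[:3,:3].T+T[:3,3]
dark=p.max(-1)<60
for n,(a,b) in dict(green=(330,450),red=(180,285)).items():
  box=(u>a)&(u<b)&(v>110)&(v<290)
  k=box&(P[...,2]>.122)&(P[...,2]<.15); print(n,'knob',k.sum(),P[k].mean(0),np.median(P[k],0),u[k].mean(),v[k].mean())
  h=p.astype(int); c=(h[...,1]>h[...,0]+30)if n=='green' else (h[...,0]>120)&(h[...,1]<40)
  c&=box&(P[...,2]>.06); r=cv2.minAreaRect(P[c][:,:2].astype(np.float32)); print('lid',r,P[c][:,2].mean())
def at(u,v,z):
  r=T[:3,:3]@[(u-K[0,2])/K[0,0],-(v-K[1,2])/K[1,1],-1];return T[:3,3]+r*(z-T[2,3])/r[2]
print('keeper top ~',at(384,155,.101))
cv2.imwrite('pics/crop.png',cv2.resize(p[115:255,330:455,::-1],None,fx=4,fy=4,interpolation=cv2.INTER_CUBIC))
```

```text
green knob 78 [ 0.54873388 -0.17811771  0.1323175 ] [ 0.54870072 -0.17754274  0.13300575] 410.3076923076923 210.2051282051282
lid ((0.5511691570281982, -0.11006152629852295), (0.14665529131889343, 0.28552424907684326), 23.891124725341797) 0.08257010550755825
red knob 84 [0.46229459 0.18228595 0.13229784] [0.46235935 0.18252114 0.13290336] 216.39285714285714 251.5
lid ((0.4887385964393616, 0.12129814177751541), (0.2704216241836548, 0.1415904015302658), 85.29276275634766) 0.08310728102231586
keeper top ~ [ 0.66364466 -0.13303102  0.101     ]
```

View pics/crop.png

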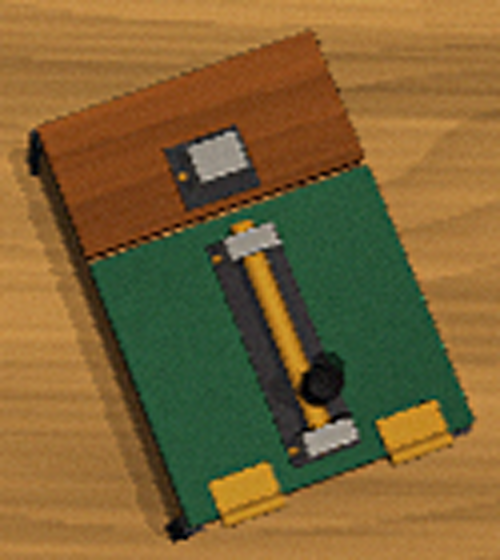

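The bolt heading is about 0.37 rad. I'll turn tool y onto the bolt axis and close the fingers, then cross over high to a point behind the green knob and push from there.

```bash
python3 -m jog '0 0 0 0.14 255;0 0 0 0.14 255;0 0 0 0.14 255;0 0 0 0.14 255;0 0 0 0.14 255;0 0 0 0.14 255;0 0 0 0.136 255;0 0 0 0 255' && python3 -m jog '-40 4 0 0 255;-40 4 0 0 255;-40 4 0 0 255;-40 4 0 0 255;-40 4 0 0 255;-40 4 0 0 255;-40 4 0 0 255;-40 4 0 0 255;-40 4 0 0 255;-40 4 0 0 255;-40 4 0 0 255;-40 4 0 0 255;-40 4 0 0 255;-40 4 0 0 255;-40 4 0 0 255;-40 4 0 0 255;-40 4 0 0 255;-40 4 0 0 255;-40 4 0 0 255;-40 4 0 0 255'
cat > look.py <<'E'
from workcell import bot, vision
import cv2,numpy as np,sys
from scipy.spatial.transform import Rotation as R
s=bot.observe();m=vision.camera_model('wrist');p,d=vision.snapshot('wrist')
cv2.imwrite(sys.argv[1],p[:,:,::-1]);np.savez('wrist.npz',p=p,d=d,**m)
r=R.from_rotvec(s['tool_rot']).as_matrix();print(s['time_s'],s['ee_pos'],'y axis',r[:,1],'z',r[:,2])
K=m['intrinsics'];T=m['cam_to_world'];v,u=np.mgrid[:400,:640]
P=np.stack([(u-K[0,2])/K[0,0]*d,-(v-K[1,2])/K[1,1]*d,-d],-1)@T[:3,:3].T+T[:3,3]
k=(abs(P[...,2]-.134)<.004)&(np.hypot(P[...,0]-.549,P[...,1]+.178)<.08)
if k.any(): print('knob',k.sum(),P[k].mean(0),P[k].min(0),P[k].max(0),u[k].mean(),v[k].mean(),'rel tool mm',(P[k].mean(0)-s['ee_pos'])@r*1000)
k=(abs(P[...,2]-.101)<.003)&(np.hypot(P[...,0]-.664,P[...,1]+.134)<.03)
if k.any(): print('keeper',k.sum(),P[k].mean(0))
E
sleep 0; python3 look.py pics/w1.png
```

```text
time_s: 0.85
ee_pos: [0.1281, 0.5602, 0.2497]
tool_rot: [1.775, 2.592, -0.002]
wrist_force: [0.1, -0.2, -0.2]
finger_gap: -0.002
grasp_force: 0.0
time_s: 2.85
ee_pos: [0.4924, -0.158, 0.2499]
tool_rot: [-1.77, -2.595, -0.0]
wrist_force: [0.5, 1.5, 0.0]
finger_gap: -0.0
grasp_force: 0.0
2.85 [ 0.49235943 -0.15795356  0.24993513] y axis [ 9.31093391e-01  3.64780828e-01 -2.11045677e-04] z [-3.95232469e-04  4.30265756e-04 -9.99999829e-01]
knob 382 [ 0.54760484 -0.18002643  0.13332357] [ 0.53954008 -0.18918598  0.13010416] [ 0.55652966 -0.17189146  0.1354964 ] 370.21989528795814 245.39005235602093 rel tool mm [-40.76788525  43.41148932 116.58020679]
keeper 663 [ 0.66480162 -0.13457962  0.10007826]
```

View pics/w1.png

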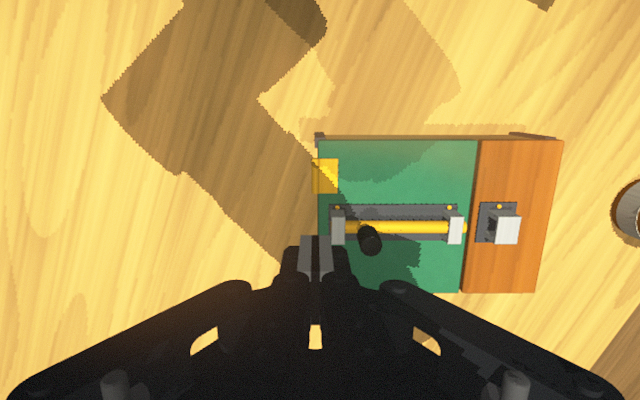

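The wrist view shows the green knob at (370,240), the keeper at (508,230), and the bolt lined up with the tool's y axis. I'll move sideways, lower behind the knob to put the fingertips at about 108 mm, then start pushing.

```bash
python3 -m jog '-20 0 0 0 255;-21 0 0 0 255;0 0 30 0 255;0 0 30 0 255;0 0 30 0 255;0 0 22 0 255;0 0 10 0 255;0 0 0 0 255' && python3 -m jog '0 8 0 0 255;0 8 0 0 255;0 5 0 0 255;0 5 0 0 255;0 5 0 0 255;0 5 0 0 255;0 0 0 0 255'; python3 look.py pics/w2.png
```

```text
time_s: 3.7
ee_pos: [0.5058, -0.1939, 0.1268]
tool_rot: [-1.771, -2.591, 0.0]
wrist_force: [-0.3, 0.5, 0.6]
finger_gap: -0.005
grasp_force: 0.0
time_s: 4.4
ee_pos: [0.5412, -0.1813, 0.1283]
tool_rot: [1.774, 2.592, 0.001]
wrist_force: [-0.6, 0.2, 0.5]
finger_gap: 0.005
grasp_force: 0.0
4.4 [ 0.54124399 -0.18130053  0.12833915] y axis [0.93213847 0.36210078 0.00095267] z [ 8.71703411e-04  3.86978967e-04 -9.99999545e-01]
knob 1499 [ 0.55180908 -0.17245047  0.13358026] [ 0.5262041  -0.18116504  0.13000389] [ 0.57025795 -0.16584008  0.13798685] 347.99666444296196 268.00266844563043 rel tool mm [ 4.42409495 13.05773418 -5.22846577]
keeper 2081 [ 0.66461519 -0.13414505  0.09998822]
```

View pics/w2.png

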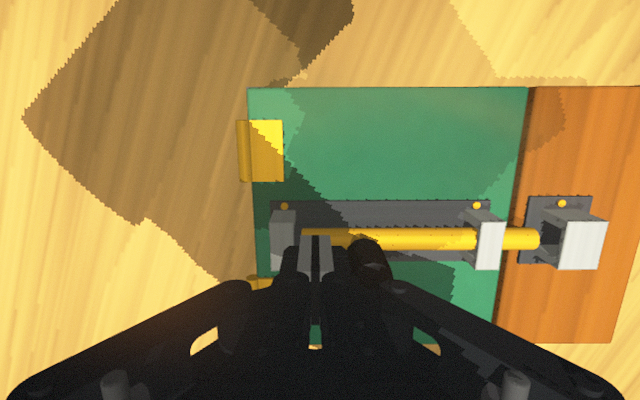

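The fingers are touching the knob at (370,262), and the rod tip, at (540,238), has reached the keeper. I'll keep pushing and watch the force.

```bash
python3 -m jog '0 5 0 0 255;0 5 0 0 255;0 5 0 0 255;0 4 0 0 255;0 4 0 0 255;0 3 0 0 255;0 0 0 0 255'; python3 -m jog '0 2 0 0 255;0 2 0 0 255;0 0 0 0 255';python3 look.py pics/w3.png
```

```text
time_s: 5.15
ee_pos: [0.5652, -0.1717, 0.1281]
tool_rot: [-1.774, -2.593, -0.001]
wrist_force: [-0.9, -0.4, 1.1]
finger_gap: -0.005
grasp_force: 0.5
time_s: 5.45
ee_pos: [0.5685, -0.1705, 0.1281]
tool_rot: [-1.774, -2.592, -0.0]
wrist_force: [-2.5, 0.0, -1.0]
finger_gap: -0.002
grasp_force: 1.1
5.45 [ 0.56845295 -0.17050107  0.12810548] y axis [9.32278430e-01 3.61741522e-01 1.10817334e-05] z [-1.78890020e-04  4.91668852e-04 -9.99999863e-01]
knob 1489 [ 0.57873042 -0.1616974   0.13358959] [ 0.55340161 -0.1703584   0.13001135] [ 0.59783536 -0.15515314  0.13799456] 347.26595030221625 268.1571524513096 rel tool mm [ 4.49255799 12.76617266 -5.48162147]
keeper 2077 [ 0.66478313 -0.13419886  0.0999827 ]
```

View pics/w3.png

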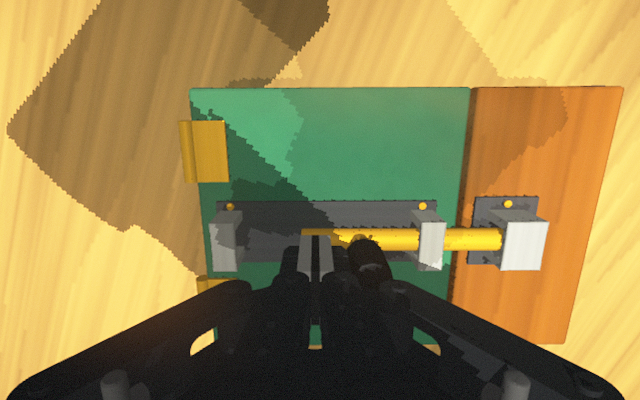

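The rod is inside the keeper, but the force doesn't show the end stop yet. I'll go on in small steps.

```bash
for i in 1; do python3 -m jog '0 3 0 0 255;0 3 0 0 255;0 0 0 0 255'; done; python3 -m jog '0 2 0 0 255;0 2 0 0 255;0 0 0 0 255'
```

```text
time_s: 5.8
ee_pos: [0.5744, -0.1683, 0.1282]
tool_rot: [-1.774, -2.592, -0.001]
wrist_force: [-2.4, 0.3, -0.4]
finger_gap: -0.003
grasp_force: 1.0
time_s: 6.1
ee_pos: [0.578, -0.167, 0.1282]
tool_rot: [1.775, 2.592, 0.0]
wrist_force: [-2.9, -0.1, -1.0]
finger_gap: -0.002
grasp_force: 1.1
```

```bash
python3 -m jog '0 2 0 0 255;0 2 0 0 255;0 0 0 0 255'; python3 -m jog '0 2 0 0 255;0 2 0 0 255;0 0 0 0 255';python3 look.py pics/w4.png
```

```text
time_s: 6.4
ee_pos: [0.5794, -0.1664, 0.1282]
tool_rot: [-1.775, -2.589, 0.006]
wrist_force: [-9.5, -2.3, 1.9]
finger_gap: 0.0
grasp_force: 5.2
time_s: 6.7
ee_pos: [0.5797, -0.1661, 0.1281]
tool_rot: [-1.775, -2.584, 0.015]
wrist_force: [-20.4, -7.3, 8.3]
finger_gap: -0.002
grasp_force: 11.2
6.7 [ 0.5797401  -0.1661476   0.12811504] y axis [ 0.93326884  0.35897938 -0.0119613 ] z [-0.0112002  -0.00419981 -0.99992846]
knob 1492 [ 0.58979567 -0.15732354  0.13357148] [ 0.5647655  -0.16609545  0.13000256] [ 0.6089968  -0.15072305  0.13799825] 346.64879356568366 267.9343163538874 rel tool mm [ 4.62637288 12.48694215 -5.60572742]
keeper 2086 [ 0.66484023 -0.13407776  0.10000422]
```

View pics/w4.png

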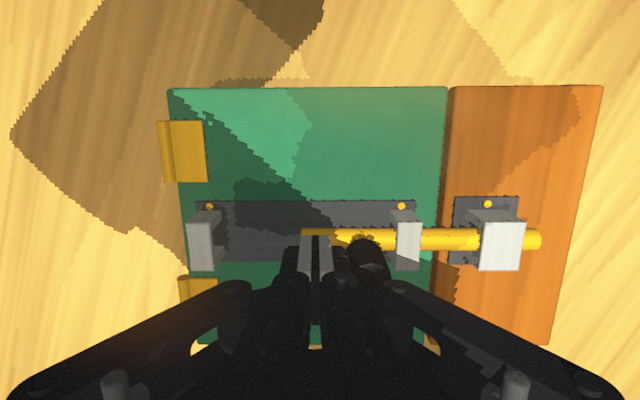

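The force rose to about 22 N at the end stop, and the rod tip now shows beyond the keeper at (540,240). I'll back off and lift clear.

```bash
python3 -m jog '0 -8 0 0 255;0 -8 0 0 255;0 -6 0 0 255;0 0 -25 0 255;0 0 -30 0 255;0 0 -30 0 255;0 0 0 0 255;0 0 0 0 255'; python3 look.py pics/w5.png; python3 -c "
from workcell import bot;print(bot.observe()['wrist_force'])"
```

```text
time_s: 7.55
ee_pos: [0.5656, -0.1724, 0.2142]
tool_rot: [1.773, 2.59, 0.001]
wrist_force: [0.1, 1.1, 0.2]
finger_gap: 0.001
grasp_force: 0.0
7.55 [ 0.56563048 -0.17243117  0.21423204] y axis [0.93223465 0.36184601 0.0024531 ] z [ 0.00302552 -0.00101538 -0.99999491]
knob 560 [ 0.59998711 -0.15958736  0.13334559] [ 0.59160182 -0.16843277  0.13002943] [ 0.60887841 -0.15132921  0.13597926] 371.2160714285714 210.66964285714286 rel tool mm [-0.29306676 36.47749776 80.97694026]
keeper 920 [ 0.66499729 -0.13444847  0.10005673]
[0.42199743 0.59405527 0.04783219]
```

View pics/w5.png

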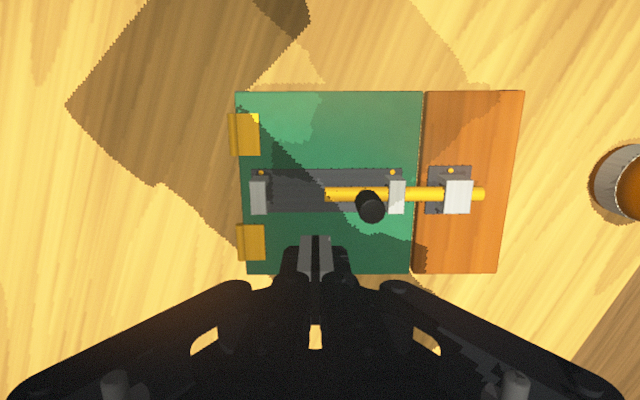

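The gripper is clear. The knob has moved about 56 mm, and the rod tip sticks out past the keeper at (480,194).

```bash
python3 -c "
from workcell import bot;print(bot.job_done())"
```

```text
the job is handed in; nothing more can be done
None
```

The green chest's bolt is pushed home to its end stop with its tip showing beyond the keeper, the red chest's bolt was never touched, and I handed the job in at about 7.6 s with the arm clear; the hand-in gave no verdict.

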